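# Feel along the dressed weld of a perforated tube

### The arm

A 6-joint arm with a two-finger parallel gripper is mounted at the origin on the work surface. World frame = base frame: x ahead of the robot, y to its left, z up, the work surface at z = 0. Lengths are in m, angles in rad, forces in N, time in s.
With the tool pointing down it reaches from about 0.25 to 0.775 m from the base axis. Payload 4 kg.
Tool frame: the origin (TCP) lies between the finger pads, 19 mm behind the fingertips; this is the grasp point; z points along the fingers, y is the line along which they close (so a half turn about z gives the same grasp; the last joint's range is limited). The gripper opens to 85 mm and grips with 20 to 120 N. Pads are 22 mm wide; open, the fingers measure 114 mm over their backs; the gripper's body (76 mm by 85 mm) begins 54 mm behind the grasp point. The pads swing forward as they close: fully open they stand 13 mm farther back than shut.
Start: joints at [1.029, 0.087, 1.371, -0, 1.684, -0.103], TCP at [0.234, 0.498, 0.25] pointing down, gripper open.
Joint ranges: [-3.1, 3.1], [-0.76, 2.03], [0.27, 2.55], [-1.08, 4.22], [0.17, 2.65], [-2.57, 2.57]. Speed limits (rad/s): [2.79, 2.79, 3.14, 3.14, 3.14, 3.14].

### API

Orientations are given as a unit quaternion [w, x, y, z].
In Python, from cell import env gives the robot as it stands.
- The arm moves only by the tool apply_moves, never from a script. Its argument "motion" is a list of rows, each a list of 7 numbers: the opening, from 0 (shut) to 1 (fully open), then the shift along the tool's x, y, z in mm, then the turn, a rotation vector about the tool's x, y, z in degrees. In form: [[grip, dx, dy, dz, wx, wy, wz], ...]. A call has 1 to 10 rows; each row is the pose to reach, as a shift and turn from the pose commanded when the call began, along the tool's axes at that moment; what a row does not reach only later rows make up. A row lasts 1/8 s, in which the tool goes at most 62.5 mm and 10.7 degrees, less where a joint would pass 70% of its speed; a pose out of reach is approached as far as the arm can. A call with a gripper value outside its range is refused whole. The fingers move at their own pace and stop on an object; the grip force is fixed at half the most. Time passes only in rows, so rows that repeat a pose let the fingers close. It gives the time, the measured TCP pose, the force, the opening and the grip force at its end, in the units of the state.
- env.read_state(): the state, without advancing time (a new reading comes with each control period).
- env.grab_frame(name): name is "side" or "top" or "wrist"; returns the picture (420x560x3 uint8, red, green, blue); there is no depth.
- env.get_calibration(name): a dict with "fx", "fy", "cx", "cy" (pixels), "xyz" and "attitude" of the camera in the world. Camera axes: x right, y down, z forward; pixel columns grow to the right and rows downward; lengths in m; the calibration is good to about 2 mm. A picture is of the moment at which its call begins: read the wrist's pose just before it. get_calibration takes no time and is no camera call; for the wrist camera it gives the pose at the moment of the call.
- env.finish_job(): hands the job in; it is judged then, once.
Trained networks look in the newest picture that a camera, given by its name, has taken for a name from the list of things; names that differ only in an ending like _2 or _b are one class to them, and where a whole thing is asked for, a point or a joint stands for the part that bears it (a point fixed in the world has none). Each returns a list of dicts, best first, with "conf" (0 to 1); they miss things now and then, are a little off and sometimes report something else, mostly with a low value. They report only what shows in the picture. A call takes as long as a camera call.
- env.look_for(camera, target): "point" ([column, row] in pixels, amid what is visible of it).
The state is a dict: "time_s": time; "qpos": joint angles; "qvel": joint speeds; "joint_efforts": joint torques, N m; "eef_pos": TCP position; "tcp_rot": TCP orientation; "wrist_force": force on the tool from outside, world axes, zero at the start; "wrist_torque": the same for the moment, N m; "gripper_width": finger opening in m; "grip_force": force on a finger pad.
Only numpy, scipy, OpenCV 4.12 (cv2) and the standard library are available. Lean on these libraries where they do the work, as an engineer would, in place of code of your own. Each camera call takes 0.05 s, during which the arm holds its last target. There are 200 camera calls.

### The job

The weld along the top of the perforated tube has just been ground smooth: feel along it for burrs. Start right beside the red flange and draw the fingertips, pointing straight down, slowly (3 or 4 cm a second) and lightly along the weld until they are right beside the dark flange, touching it all the way, then lift clear. Don't press hard, don't grip, lift, roll or shove the tube on its foam saddles, and leave the things around it alone.

Things in the scene. Friction and masses are not known exactly. Their poses are not given: they have to be found in the camera images.
- tube: loose steel tube full of round holes, lying level, any way round: 84 mm diameter, 316 mm long, about 1 kg. A flange at each end, 106 mm diameter, 12 mm thick, stands 11 mm above the tube's surface; one is painted red, the other dark steel. Origin on the axis at mid-length, 72 mm above the bench; x from red to dark flange, z up through the weld. Flange inner faces at x = -134 and +134 mm
- weld_start (a point): point on the weld, on top of the tube (about 114 mm above the bench), at the inner face of the red flange. Shut fingertips need about 20 mm to clear the flange, so their centre can come to about 24 mm from this point
- weld_mid (a point): point on the weld at mid-length. The weld is a straight brown line 11 mm wide along the top of the tube, with a thin dark core and plain metal on both sides; it does not stand up from the surface. Its z axis points up out of the tube
- weld_end (a point): point on the weld, on top of the tube, at the inner face of the dark flange; again about 24 mm is as near as the centre of the fingertips can come
- saddle: fixed wooden stand under the tube: board 244 x 150 mm, two V blocks up to 65 mm high, lined with soft blue foam. Origin on the bench under its centre, x along the tube. The foam gives straight down and springs back: pressed on top, the tube sinks about 0.7 mm per newton at mid-length, 1.9 mm per newton 110 mm from the middle, at most 11 mm at a saddle. A touch of 2 to 5 N is light
- tape_roll: loose roll of green tape lying flat, 96 mm diameter, 25 mm high, beside the tube; origin at the centre of its underside; leave it alone
- deburrer: loose blue-handled deburring tool lying on the bench beside the tube, 157 mm long, 27 mm high; origin on the bench near the front end of its handle, x towards the blade; leave it alone
- loose_flange: loose dark steel flange ring lying flat, 106 mm diameter, 12 mm high, beside the tube; origin at the centre of its underside; leave it alone

How it is judged:
On the way, in this order (a step that is already met when the one before it is completed fails the run):
1. fingertips touch the weld beside the red flange (TCP within 50 mm of the flange, within 12 mm of the weld line sideways) (x of the grasp point in the frame of tube between -0.134 and -0.086 m and y of the grasp point in the frame of tube between -0.012 and 0.012 m and contact force between the fingers and tube above 0.2 N), for 0.2 s.
2. fingertips still on the weld, section 1 of 6 (28 mm each) on the way to the dark flange (x of the grasp point in the frame of tube between -0.084 and -0.056 m and y of the grasp point in the frame of tube between -0.012 and 0.012 m and contact force between the fingers and tube above 0.2 N), for 0.2 s.
3. fingertips still on the weld, section 2 of 6 (28 mm each) on the way to the dark flange (x of the grasp point in the frame of tube between -0.056 and -0.028 m and y of the grasp point in the frame of tube between -0.012 and 0.012 m and contact force between the fingers and tube above 0.2 N), for 0.2 s.
4. fingertips still on the weld, section 3 of 6 (28 mm each) on the way to the dark flange (x of the grasp point in the frame of tube between -0.028 and 0 m and y of the grasp point in the frame of tube between -0.012 and 0.012 m and contact force between the fingers and tube above 0.2 N), for 0.2 s.
5. fingertips still on the weld, section 4 of 6 (28 mm each) on the way to the dark flange (x of the grasp point in the frame of tube between 0 and 0.028 m and y of the grasp point in the frame of tube between -0.012 and 0.012 m and contact force between the fingers and tube above 0.2 N), for 0.2 s.
6. fingertips still on the weld, section 5 of 6 (28 mm each) on the way to the dark flange (x of the grasp point in the frame of tube between 0.028 and 0.056 m and y of the grasp point in the frame of tube between -0.012 and 0.012 m and contact force between the fingers and tube above 0.2 N), for 0.2 s.
7. fingertips still on the weld, section 6 of 6 (28 mm each) on the way to the dark flange (x of the grasp point in the frame of tube between 0.056 and 0.084 m and y of the grasp point in the frame of tube between -0.012 and 0.012 m and contact force between the fingers and tube above 0.2 N), for 0.2 s.
8. fingertips touch the weld beside the dark flange (TCP within 50 mm of it) (x of the grasp point in the frame of tube between 0.086 and 0.134 m and y of the grasp point in the frame of tube between -0.012 and 0.012 m and contact force between the fingers and tube above 0.2 N), for 0.2 s.
At the end, for the whole second after the job is handed in: the weld was touched in order in every section from the red flange to the dark one, and the tube lies at rest in its saddles within 12 mm of where it was, with the weld still on top within about 11 degrees; tape roll, deburrer and loose flange within 10 mm of where they were (distance of tube from where it was at the start of the episode below 0.012 m and angle between weld_mid's own z axis and vertical below 0.2 rad and linear speed of tube below 0.02 m/s and distance of each of tape_roll, deburrer, loose_flange from where it was at the start of the episode below 0.01 m).
It fails at once if the tube is pressed with more than 15 N (contact force between the fingers and tube above 15 N).
It fails at once if the tube is lifted more than 12 mm (height (world z) of tube above 0.084 m).
It fails at once if the tube is shoved more than 20 mm (distance of tube from where it was at the start of the episode above 0.02 m).
It fails at once if the tube is rolled more than 17 degrees (angle between weld_mid's own z axis and vertical above 0.3 rad).
It fails at once if the tape roll, deburrer or loose flange is disturbed (moved over 15 mm) (distance of any of tape_roll, deburrer, loose_flange from where it was at the start of the episode above 0.015 m).
It also fails if it takes over 42 s, if anything falls off the work surface, if the arm or the gripper's body presses on something with over 40 N, if the wrist force passes 120 N, or if a joint passes its speed limit or range.

## Working session

There is one attempt and no reset: what is moved stays moved. The work goes in short steps, Python scripts to look and compute and a tool call to move; the robot and the scene stay as the last step left them, time stands still between calls to the robot, and variables do not carry over. Pictures are saved under pics/ and viewed, at most 10 in all, crops included, and the job is handed in when it is done.

Besides the shell and the picture viewer there is one more tool, called after "Request:" as a command line: name --pt "numbers of a row" for each row, then --argument value for the rest. apply_moves: Moves the arm, as the interface text tells. Its arguments: {"type":"object","properties":{"motion":{"type":"array","items":{"type":"array","items":{"type":"number"}}}},"required":["motion"]}

```bash
mkdir -p pics; cat > h.py <<'E'
from cell import env
import numpy as np, cv2
from scipy.spatial.transform import Rotation as R
def rot(q): return R.from_quat([q[1],q[2],q[3],q[0]]).as_matrix()
def Rc(c):
    a=np.array(c["attitude"],float)
    return a if a.shape==(3,3) else rot(a)
def onplane(c,p,z):
    d=Rc(c)@np.array([(p[0]-c["cx"])/c["fx"],(p[1]-c["cy"])/c["fy"],1]); o=np.array(c["xyz"])
    return o+d*(z-o[2])/d[2]
def proj(c,P):
    v=Rc(c).T@(np.array(P)-np.array(c["xyz"])); return [c["fx"]*v[0]/v[2]+c["cx"],c["fy"]*v[1]/v[2]+c["cy"]]
E
python3 - <<'E'
from h import *
s=env.read_state(); print({k:s[k] for k in("time_s","eef_pos","tcp_rot","wrist_force")})
for n in("top","wrist"):
    c=env.get_calibration(n); print(n,c)
    im=env.grab_frame(n); cv2.imwrite(f"pics/{n}0.png",im[:,:,::-1])
    for t,z in(("weld_start",.114),("weld_mid",.114),("weld_end",.114),("tube",.114),("tape_roll",.025),("deburrer",.02),("loose_flange",.012)):
        for r in env.look_for(n,t)[:2]: print(t,np.round(r["point"],1),round(r["conf"],2),np.round(onplane(c,r["point"],z),4))
print(env.read_state()["time_s"])
E
```

```text
{'time_s': 0.0, 'eef_pos': array([0.23343464, 0.49747969, 0.24880816]), 'tcp_rot': array([-3.55486765e-04,  2.17651512e-01,  9.76025875e-01, -1.08845782e-03]), 'wrist_force': array([ 0.20856009, -0.18837209, -0.09526353])}
top {'fx': 460.07111303761627, 'fy': 460.07111303761627, 'cx': 274.2918473927552, 'cy': 207.85182438648948, 'xyz': array([0.49780245, 0.03393428, 0.94223553]), 'attitude': array([ 0.00608559, -0.7033168 ,  0.7100935 , -0.03279721])}
weld_start [283.1 200.9] 0.59 [ 0.5557 -0.0137  0.114 ]
weld_mid [279.  198.8] 0.6 [ 0.5596 -0.0063  0.114 ]
tube [281.  201.9] 0.94 [ 0.5539 -0.0099  0.114 ]
tape_roll [202.2 143.9] 0.84 [0.6776 0.142  0.025 ]
deburrer [347.4 220.6] 0.89 [ 0.5214 -0.1486  0.02  ]
deburrer [210.3 236.5] 0.44 [0.4924 0.1269 0.02  ]
loose_flange [175.5 213.8] 0.86 [0.5386 0.1972 0.012 ]
wrist {'fx': 369.74182682366256, 'fy': 369.74182682366256, 'cx': 276.16886385904075, 'cy': 209.76275568044684, 'xyz': array([0.17372335, 0.52560757, 0.37501408]), 'attitude': array([0.11139526, 0.83686436, 0.53132364, 0.07031594])}
0.8
```

View pics/top0.png

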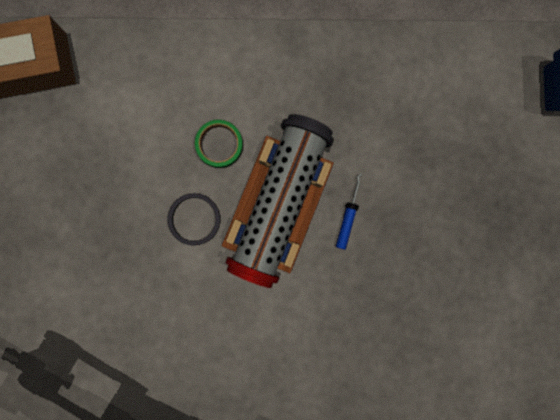

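The top view shows the red flange near (252,272) and the dark one near (308,130). The brown weld runs between them, from about (259,262) to (308,140). The tape roll, loose ring and deburrer lie well to the sides. Next I fit the weld line by colour.

```bash
python3 - <<'E'
from h import *
c=env.get_calibration("top"); im=cv2.imread("pics/top0.png").astype(float)
b,g,r=im[...,0],im[...,1],im[...,2]
a=np.array(proj(c,[0,0,0])) 
A=np.array([254,270.]);B=np.array([308,130.]);u=(B-A)/np.linalg.norm(B-A);n=np.array([-u[1],u[0]])
pts=[]
for s in np.arange(14,138,1.):
    best=[]
    for t in np.arange(-13,13.1,.5):
        p=A+u*s+n*t; v=cv2.remap(im.astype(np.float32),np.float32([[p[0]]]),np.float32([[p[1]]]),1)[0,0]
        w=v[2]-v[0]
        if w>18: best.append((t,w))
    if best:
        t=np.array(best); pts.append(A+u*s+n*np.average(t[:,0],weights=t[:,1]))
pts=np.array(pts); W=np.array([onplane(c,p,.114)[:2] for p in pts])
vx,vy,x0,y0=cv2.fitLine(W.astype(np.float32),cv2.DIST_HUBER,0,.001,.001).ravel()
res=(W-[x0,y0])@[-vy,vx]; print(len(W),vx,vy,x0,y0,"rms",res.std()*1000, np.degrees(np.arctan2(vy,vx)))
# flange extents along axis: red mask, dark
hs=cv2.cvtColor(cv2.imread("pics/top0.png"),cv2.COLOR_BGR2HSV)
m=(((hs[...,0]<6)|(hs[...,0]>174))&(hs[...,1]>170)&(hs[...,2]>60)).astype(np.uint8)
ys,xs=np.nonzero(m); k=(abs(xs-252)<40)&(abs(ys-272)<30); xs,ys=xs[k],ys[k]
print("red",k.sum(),xs.mean(),ys.mean(),xs.min(),xs.max(),ys.min(),ys.max())
d=np.array([vx,vy]);
# grey profile along weld-adjacent line (at top)
cr=im[100:300,210:350].astype(np.uint8); cr=cv2.resize(cr,None,fx=4,fy=3.99,interpolation=cv2.INTER_CUBIC)[:, :]
cv2.imwrite("pics/crop.png",cv2.resize(im[105:295,210:350].astype(np.uint8),(440,597),interpolation=cv2.INTER_CUBIC))
for off in(0.0,):
  for t in np.arange(-.17,.171,.004):
    P=[x0+vx*t,y0+vy*t,.114]; q=proj(c,P); v=im[int(round(q[1])),int(round(q[0]))]; print(round(t,3),np.round(q),v.astype(int),end=";")
E
```

```text
124 0.9244635 -0.38127047 0.53545785 0.00029512946 rms 0.21882615219655518 -22.412403
red 588 250.37585034013605 274.00680272108843 227 276 260 287
-0.17 [240. 301.] [83 87 96];-0.166 [241. 299.] [ 94  99 104];-0.162 [242. 296.] [84 89 97];-0.158 [243. 294.] [ 87  97 102];-0.154 [243. 292.] [77 89 93];-0.15 [244. 290.] [78 90 96];-0.146 [245. 288.] [87 95 99];-0.142 [246. 286.] [87 94 96];-0.138 [247. 284.] [ 89  98 104];-0.134 [248. 282.] [ 82  90 109];-0.13 [248. 280.] [ 18  21 124];-0.126 [249. 278.] [ 12  14 133];-0.122 [250. 275.] [  0  10 116];-0.118 [251. 273.] [ 11  15 125];-0.114 [252. 271.] [ 18  22 127];-0.11 [253. 269.] [29 26 96];-0.106 [254. 267.] [52 56 66];-0.102 [254. 265.] [42 42 57];-0.098 [255. 263.] [41 36 45];-0.094 [256. 261.] [42 35 42];-0.09 [257. 259.] [37 40 45];-0.086 [258. 257.] [45 44 53];-0.082 [259. 255.] [42 40 48];-0.078 [259. 253.] [48 50 60];-0.074 [260. 250.] [41 45 54];-0.07 [261. 248.] [45 45 52];-0.066 [262. 246.] [44 42 51];-0.062 [263. 244.] [44 44 53];-0.058 [264. 242.] [44 47 62];-0.054 [264. 240.] [43 45 56];-0.05 [265. 238.] [44 43 52];-0
[... 894 characters left out ...]
7 46 51];0.078 [291. 172.] [41 44 52];0.082 [292. 170.] [42 40 48];0.086 [293. 168.] [42 40 46];0.09 [294. 166.] [43 45 46];0.094 [295. 164.] [48 43 48];0.098 [295. 162.] [44 45 61];0.102 [296. 160.] [44 46 55];0.106 [297. 158.] [48 46 50];0.11 [298. 156.] [45 44 57];0.114 [299. 154.] [38 36 43];0.118 [300. 152.] [38 42 53];0.122 [300. 150.] [40 39 49];0.126 [301. 148.] [42 40 46];0.13 [302. 146.] [42 42 47];0.134 [303. 144.] [35 36 47];0.138 [304. 142.] [39 38 54];0.142 [304. 140.] [44 44 56];0.146 [305. 138.] [44 43 45];0.15 [306. 136.] [42 38 52];0.154 [307. 134.] [44 44 56];0.158 [308. 132.] [45 49 56];0.162 [308. 130.] [25 18 20];0.166 [309. 128.] [48 41 44];0.17 [310. 126.] [48 38 45];
```

View pics/crop.png

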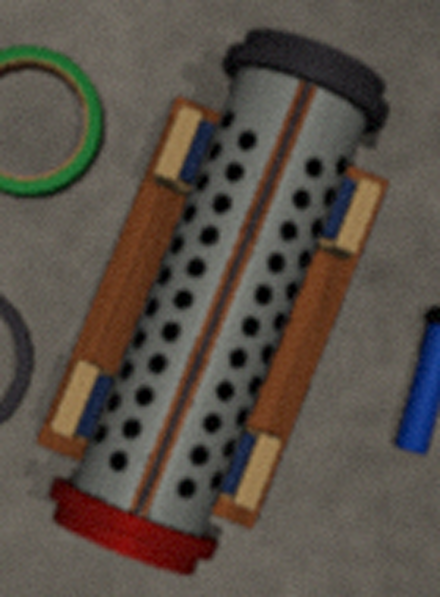

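The crop confirms the weld fit. The dark core is at about (140,512) beside the red flange and (308,87) beside the dark one, which puts the inner faces at t≈-0.107 and +0.161. That is 268 mm between faces, matching the given length. So the tube centre is about (0.560,-0.010) and its heading -22.4°. I'll shut the fingers and hover over the start.

Request:
apply_moves --pt "0 -40 -32 0 0 0 -1" --pt "0 -81 -65 0 0 0 -2" --pt "0 -122 -98 0 0 0 -2.7" --pt "0 -162 -130 0 0 0 -2.7" --pt "0 -203 -163 0 0 0 -2.7" --pt "0 -244 -196 0 0 0 -2.7" --pt "0 -284 -228 10 0 0 -2.7" --pt "0 -325 -261 20 0 0 -2.7" --pt "0 -366 -294 40 0 0 -2.7" --pt "0 -406 -326 60 0 0 -2.7"

```text
time_s: 2.05
eef_pos: [0.4634, 0.0286, 0.1899]
tcp_rot: [0.001, 0.195, 0.981, 0.0]
wrist_force: [1.0, 1.3, 0.4]
gripper_width: 0.0002
grip_force: 0.0
```

Request:
apply_moves --pt "0 0 0 0 0 0 0" --pt "0 0 0 0 0 0 0" --pt "0 0 0 0 0 0 0"

```text
time_s: 2.42
eef_pos: [0.4628, 0.0314, 0.1909]
tcp_rot: [0.001, 0.194, 0.981, 0.0]
wrist_force: [0.6, 0.4, 0.4]
gripper_width: -0.0001
grip_force: 0.0
```

```bash
cat > st.py <<'E'
from h import *
s=env.read_state(); O=np.array([.5599,-.0098]);d=np.array([.9245,-.3813])
p=s["eef_pos"]; m=rot(s["tcp_rot"]); e=p[:2]-O
print(s["time_s"],"p",p.round(4),"along",(e@d).round(4),"side",(e@[-d[1],d[0]]).round(4),"yaw x",np.degrees(np.arctan2(m[1,0],m[0,0])).round(2),"zdir",m[:,2].round(4),"F",s["wrist_force"].round(2),"w",s["gripper_width"])
E
python3 - <<'E'
import st
from h import *
c=env.get_calibration("wrist"); im=env.grab_frame("wrist"); s=env.grab_frame("side")
q=[proj(c,[*(st.O+st.d*t),.114]) for t in(-.134,0,.134)]; print(q)
cv2.line(im,tuple(int(v) for v in q[0]),tuple(int(v) for v in q[2]),(0,255,0),1)
cv2.imwrite("pics/w1.png",im[:,:,::-1]); cv2.imwrite("pics/s1.png",s[:,:,::-1])
E
```

```text
2.425 p [0.4628 0.0314 0.1909] along -0.1055 side 0.0011 yaw x 157.67 zdir [ 1.7e-03  4.0e-04 -1.0e+00] F [0.61 0.41 0.35] w -0.0001269670852478354
[[np.float64(275.0091311856108), np.float64(179.78109244090356)], [np.float64(275.0456059312807), np.float64(383.3689016339216)], [np.float64(275.072754665245), np.float64(534.9025496042199)]]
```

View pics/w1.png

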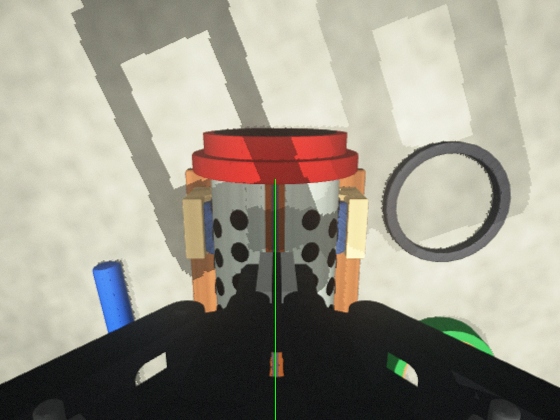

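View pics/s1.png

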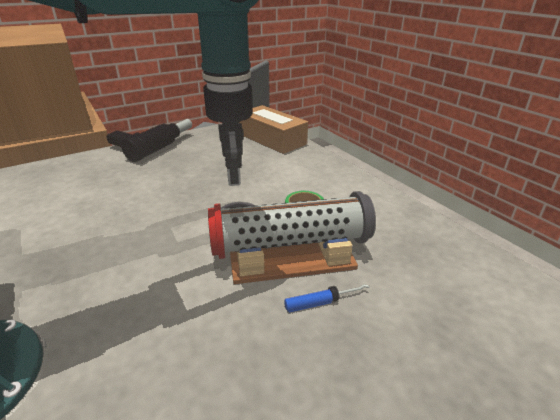

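The wrist view shows the projected weld line on the brown weld (column 275), with the flange inner face at row 180 as predicted. The side view shows the fingertips above the red end. Next I descend to just above contact, then ease down.

Request:
apply_moves --pt "0 0 -1 20 0 0 0" --pt "0 0 -1 38 0 0 0" --pt "0 0 -1 50 0 0 0" --pt "0 0 -1 54 0 0 0" --pt "0 0 -1 54 0 0 0" --pt "0 0 -1 54 0 0 0"

```text
time_s: 3.28
eef_pos: [0.4628, 0.0293, 0.1367]
tcp_rot: [0.001, 0.195, 0.981, 0.0]
wrist_force: [-0.2, -0.6, -0.4]
gripper_width: 0.0001
grip_force: 0.0
```

Request:
apply_moves --pt "0 0 0 1 0 0 0" --pt "0 0 0 2 0 0 0" --pt "0 0 0 3 0 0 0" --pt "0 0 0 4 0 0 0" --pt "0 0 0 4 0 0 0" --pt "0 0 0 4 0 0 0"

```text
time_s: 4.03
eef_pos: [0.4624, 0.0294, 0.1322]
tcp_rot: [0.0, 0.195, 0.981, 0.0]
wrist_force: [-0.9, 0.6, 1.6]
gripper_width: -0.0
grip_force: 0.8
```

Request:
apply_moves --pt "0 0 0 1 0 0 0" --pt "0 0 0 2 0 0 0" --pt "0 0 0 3 0 0 0" --pt "0 0 0 3 0 0 0" --pt "0 0 0 3 0 0 0"

```text
time_s: 4.65
eef_pos: [0.4621, 0.0295, 0.1292]
tcp_rot: [-0.0, 0.195, 0.981, 0.0]
wrist_force: [-3.6, 0.4, 5.0]
gripper_width: 0.0
grip_force: 2.5
```

```bash
python3 st.py
```

```text
4.65 p [0.4621 0.0295 0.1292] along -0.1054 side -0.0009 yaw x 157.56 zdir [-5.e-04  3.e-04 -1.e+00] F [-3.62  0.4   5.04] w 4.007498676139105e-05
```

Request:
apply_moves --pt "0 -4 0 -0.4 0 0 0" --pt "0 -8 0.2 -0.5 0 0 0" --pt "0 -12 0.4 -0.6 0 0 0" --pt "0 -16 0.5 -0.7 0 0 0" --pt "0 -20 0.6 -0.8 0 0 0" --pt "0 -24 0.7 -0.8 0 0 0"

```text
time_s: 5.4
eef_pos: [0.485, 0.0208, 0.1298]
tcp_rot: [-0.0, 0.195, 0.981, 0.0]
wrist_force: [-2.7, 1.3, 5.4]
gripper_width: 0.0001
grip_force: 2.5
```

```bash
python3 st.py
```

```text
5.4 p [0.485  0.0208 0.1298] along -0.0809 side -0.0003 yaw x 157.56 zdir [-1.e-04  1.e-04 -1.e+00] F [-2.67  1.33  5.43] w 6.935323167038676e-05
```

Request:
apply_moves --pt "0 -4 0 -0.5 0 0 0" --pt "0 -8 0 -0.8 0 0 0" --pt "0 -12 0 -1.1 0 0 0" --pt "0 -16 0.2 -1.3 0 0 0" --pt "0 -20 0.2 -1.5 0 0 0" --pt "0 -24 0.2 -1.6 0 0 0"

```text
time_s: 6.15
eef_pos: [0.5073, 0.0118, 0.1313]
tcp_rot: [0.0, 0.195, 0.981, 0.0]
wrist_force: [-2.3, 1.1, 3.6]
gripper_width: -0.0001
grip_force: 1.5
```

```bash
python3 st.py
```

```text
6.15 p [0.5073 0.0118 0.1313] along -0.0568 side -0.0001 yaw x 157.56 zdir [ 1.e-04  0.e+00 -1.e+00] F [-2.34  1.12  3.64] w -7.181515254414783e-05
```

Request:
apply_moves --pt "0 -4 0 -0.1 0 0 0" --pt "0 -8 0 -0.2 0 0 0" --pt "0 -12 0 -0.2 0 0 0" --pt "0 -16 0 -0.3 0 0 0" --pt "0 -20 0 -0.3 0 0 0" --pt "0 -24 0 -0.4 0 0 0"

```text
time_s: 6.9
eef_pos: [0.5295, 0.0026, 0.1318]
tcp_rot: [0.0, 0.195, 0.981, 0.0]
wrist_force: [-1.1, 0.0, 2.3]
gripper_width: -0.0001
grip_force: 1.2
```

```bash
python3 st.py
```

```text
6.9 p [0.5295 0.0026 0.1318] along -0.0328 side -0.0001 yaw x 157.56 zdir [ 1.e-04  0.e+00 -1.e+00] F [-1.11  0.02  2.28] w -7.815347041448672e-05
```

Request:
apply_moves --pt "0 -4 0 0.2 0 0 0" --pt "0 -8 0 0.3 0 0 0" --pt "0 -12 0 0.4 0 0 0" --pt "0 -16 0 0.4 0 0 0" --pt "0 -20 0 0.4 0 0 0" --pt "0 -24 0 0.4 0 0 0"

```text
time_s: 7.65
eef_pos: [0.5517, -0.0066, 0.1314]
tcp_rot: [0.0, 0.195, 0.981, 0.0]
wrist_force: [-2.2, 1.7, 1.5]
gripper_width: 0.0002
grip_force: 1.5
```

```bash
python3 st.py
```

```text
7.65 p [ 0.5517 -0.0066  0.1314] along -0.0088 side -0.0002 yaw x 157.56 zdir [ 1.e-04  1.e-04 -1.e+00] F [-2.21  1.67  1.52] w 0.0001918969956253507
```

Request:
apply_moves --pt "0 -4 0 0.1 0 0 0" --pt "0 -8 0 0.2 0 0 0" --pt "0 -12 0 0.3 0 0 0" --pt "0 -16 0 0.4 0 0 0" --pt "0 -20 0 0.4 0 0 0" --pt "0 -24 0 0.4 0 0 0"

```text
time_s: 8.4
eef_pos: [0.5738, -0.0157, 0.131]
tcp_rot: [0.0, 0.195, 0.981, 0.0]
wrist_force: [-2.7, 0.8, 3.3]
gripper_width: -0.0001
grip_force: 1.7
```

```bash
python3 st.py
```

```text
8.4 p [ 0.5738 -0.0157  0.131 ] along 0.0151 side -0.0001 yaw x 157.56 zdir [ 0.e+00  1.e-04 -1.e+00] F [-2.73  0.79  3.3 ] w -8.612753740471121e-05
```

Good. Past the middle the tube gets softer, so I press slightly deeper as I go.

Request:
apply_moves --pt "0 -4 0 0.1 0 0 0" --pt "0 -8 0 0.2 0 0 0" --pt "0 -12 0 0.3 0 0 0" --pt "0 -16 0 0.4 0 0 0" --pt "0 -20 0 0.5 0 0 0" --pt "0 -24 0 0.6 0 0 0"

```text
time_s: 9.15
eef_pos: [0.596, -0.0249, 0.1304]
tcp_rot: [0.0, 0.195, 0.981, 0.0]
wrist_force: [-1.8, 0.8, 3.5]
gripper_width: -0.0002
grip_force: 1.9
```

```bash
python3 st.py
```

```text
9.15 p [ 0.596  -0.0249  0.1304] along 0.0391 side -0.0002 yaw x 157.56 zdir [ 1.e-04  1.e-04 -1.e+00] F [-1.79  0.83  3.5 ] w -0.0001622718364366135
```

Request:
apply_moves --pt "0 -4 0 0.1 0 0 0" --pt "0 -8 0 0.3 0 0 0" --pt "0 -12 0 0.5 0 0 0" --pt "0 -16 0 0.6 0 0 0" --pt "0 -20 0 0.8 0 0 0" --pt "0 -24 0 1 0 0 0"

```text
time_s: 9.9
eef_pos: [0.6182, -0.034, 0.1294]
tcp_rot: [0.0, 0.195, 0.981, 0.0]
wrist_force: [-3.1, 0.7, 3.7]
gripper_width: 0.0002
grip_force: 2.1
```

```bash
python3 st.py
```

```text
9.9 p [ 0.6182 -0.034   0.1294] along 0.0631 side -0.0001 yaw x 157.56 zdir [ 1.e-04  1.e-04 -1.e+00] F [-3.06  0.65  3.72] w 0.00021350247816569683
```

Request:
apply_moves --pt "0 -4 0 0.1 0 0 0" --pt "0 -8 0 0.2 0 0 0" --pt "0 -12 0 0.4 0 0 0" --pt "0 -16 0 0.6 0 0 0" --pt "0 -20 0 0.8 0 0 0" --pt "0 -24 0 1 0 0 0"

```text
time_s: 10.65
eef_pos: [0.6404, -0.0432, 0.1284]
tcp_rot: [0.0, 0.195, 0.981, 0.0]
wrist_force: [-2.3, 1.1, 4.6]
gripper_width: -0.0001
grip_force: 2.0
```

```bash
python3 st.py
```

```text
10.65 p [ 0.6404 -0.0432  0.1284] along 0.0872 side -0.0002 yaw x 157.56 zdir [ 1.e-04  0.e+00 -1.e+00] F [-2.26  1.14  4.6 ] w -0.00012794592092823316
```

Request:
apply_moves --pt "0 -4 0 0.2 0 0 0" --pt "0 -8 0 0.4 0 0 0" --pt "0 -12 0 0.5 0 0 0" --pt "0 -16 0 0.7 0 0 0" --pt "0 -19 0 0.8 0 0 0" --pt "0 -19 0 0.8 0 0 0" --pt "0 -19 0 0.8 0 0 0"

```text
time_s: 11.52
eef_pos: [0.6579, -0.0505, 0.1278]
tcp_rot: [0.0, 0.195, 0.981, -0.0]
wrist_force: [-0.5, 0.6, 5.1]
gripper_width: 0.0002
grip_force: 2.0
```

```bash
python3 st.py; python3 - <<'E'
from h import *
cv2.imwrite("pics/s2.png",env.grab_frame("side")[150:310,180:420,::-1].repeat(3,0).repeat(3,1))
E
```

```text
11.525 p [ 0.6579 -0.0505  0.1278] along 0.1061 side -0.0002 yaw x 157.56 zdir [ 8.e-04 -2.e-04 -1.e+00] F [-0.55  0.56  5.07] w 0.0001526008845564304
```

View pics/s2.png

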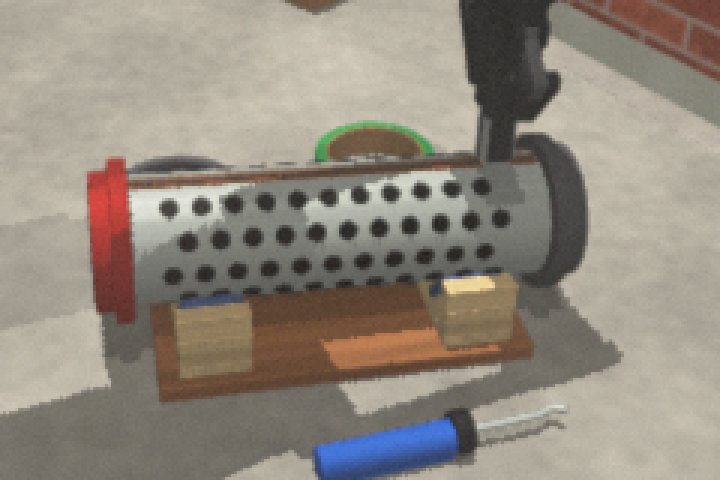

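The fingertips rest on the weld at crop (497,160), just short of the dark flange at about column 530. The tube is still seated in its saddles. Now I lift straight up.

Request:
apply_moves --pt "0 1 0 -2 0 0 0" --pt "0 1 0 -5 0 0 0" --pt "0 1 0 -10 0 0 0" --pt "0 1 0 -25 0 0 0" --pt "0 1 0 -50 0 0 0" --pt "0 1 0 -80 0 0 0" --pt "0 1 0 -110 0 0 0" --pt "0 1 0 -110 0 0 0" --pt "0 1 0 -110 0 0 0" --pt "0 1 0 -110 0 0 0"

```text
time_s: 12.82
eef_pos: [0.656, -0.0498, 0.2353]
tcp_rot: [-0.002, 0.195, 0.981, -0.0]
wrist_force: [0.1, -0.8, -0.1]
gripper_width: -0.0001
grip_force: 0.0
```

```bash
python3 st.py; python3 - <<'E'
from h import *
cv2.imwrite("pics/s3.png",env.grab_frame("side")[150:310,180:420,::-1].repeat(3,0).repeat(3,1))
E
```

```text
12.825 p [ 0.656  -0.0498  0.2353] along 0.1041 side -0.0004 yaw x 157.56 zdir [-3.8e-03  7.0e-04 -1.0e+00] F [ 0.07 -0.78 -0.15] w -6.865319590646853e-05
```

View pics/s3.png

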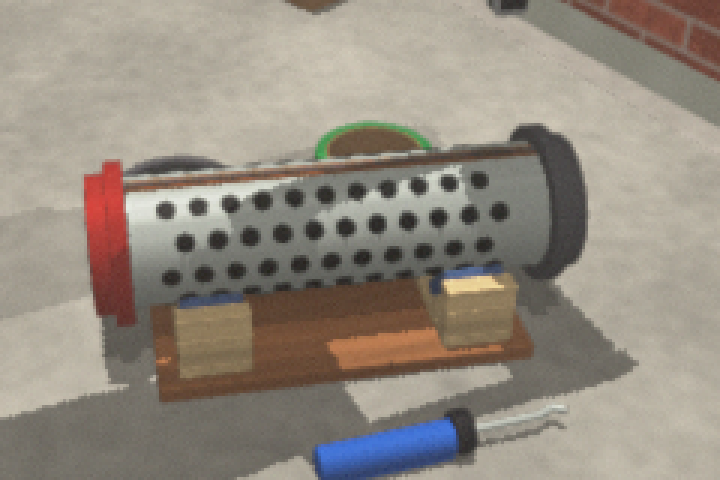

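The tube has sprung back level in its saddles: red flange at (105,245), dark flange at (560,205). The weld is on top and the other things haven't moved.

```bash
python3 -c "
from cell import env; print(env.finish_job())"
```

```text
the job is handed in; nothing more can be done
None
```

The job is handed in, with no verdict returned: the fingertips went along the weld from the red flange to the dark one at about 32 mm/s, with readings of roughly 1.5–5.4 N, then lifted clear with the tube back level and nothing else visibly moved.

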